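# Strain the small grinding balls out of a tipping pan with a sorting card

### The arm

A 7-joint arm with a two-finger parallel gripper is mounted at the origin on a cart in front of the work surface, level with it; the furniture and walls round the work are solid. World frame = base frame: x ahead of the robot, y to its left, z up, the work surface at z = 0. Lengths are in m, angles in rad, forces in N, time in s.
With the tool pointing down it reaches from about 0.425 to 0.925 m from the base axis. Payload 6.8 kg.
Tool frame: the origin (TCP) lies at the very end of the fingers, on their centre line; the grasp point (between the pads) lies 19 mm behind it; z points along the fingers, y is the line along which they close (so a half turn about z gives the same grasp; the last joint's range is limited). The gripper opens to 85 mm and grips with 20 to 120 N. Pads are 22 mm wide; open, the fingers measure 114 mm over their backs; the gripper's body (76 mm by 85 mm) begins 54 mm behind the grasp point. The pads swing forward as they close: fully open they stand 13 mm farther back than shut.
Start: joints at [-1.227, 0.477, 0.022, 1.555, -0.011, 1.109, -0.083], TCP at [0.295, 0.607, 0.231] pointing down, gripper open.
Joint ranges: [-2.96, 2.96], [-0.34, 2.1], [-1.41, 1.46], [0.24, 2.44], [-1.37, 4.51], [0.17, 1.92], [-2.96, 2.96]. Speed limits (rad/s): [2.39, 2.39, 3.14, 3.14, 3.14, 3.14, 3.14].

### API

Orientations are given as a rotation vector (axis times angle).
In Python, from bench import r gives the robot as it stands.
- The arm moves only by the shell command python3 -m jog 'ROWS' [FORCE]. ROWS is JSON, a list of rows, each an object of numbers: "fingers": the finger opening in m, from 0 to 0.0854; "x", "y", "z": the shift along the tool's x, y, z in m; "rx", "ry", "rz": the turn, a rotation vector about the tool's x, y, z in degrees. In form: [{"fingers": .., "x": .., "y": .., "z": .., "rx": .., "ry": .., "rz": ..}, ...]. A call has 1 to 8 rows; each row shifts and turns the commanded pose from where the row before left it, along the tool's axes as they then stand; what a row does not reach is not made up. A row lasts 1/8 s, in which the tool goes at most 62.5 mm and 10.7 degrees, less where a joint would pass 70% of its speed; a pose out of reach is approached as far as the arm can. A call is refused whole if a number of a shift passes 0.0625 or a number of a turn 10.7, either way. A call with a gripper value outside its range is refused whole. The fingers move at their own pace and stop on an object; FORCE is the grip in N (left out, the last holds). Time passes only in rows, so rows that do not move let the fingers close. It gives the time, the measured TCP pose, the force, the opening and the grip force at its end, in the units of the state.
- r.get_obs(): the state, without advancing time (a new reading comes with each control period).
- r.grab_frame(name): name is "scene" or "top" or "wrist"; returns (picture, depth): 420x560x3 uint8, red, green, blue; 420x560 float32, m along the optical axis (not along the pixel's ray), 0 where there is no reading.
- r.get_calibration(name): a dict with "mtx" (3x3 intrinsics, pixels), "extrinsics" (4x4, takes a point from camera to world coordinates). Camera axes: x right, y down, z forward; pixel columns grow to the right and rows downward; lengths in m; the calibration is good to about 2 mm. A picture is of the moment at which its call begins: read the wrist's pose just before it. get_calibration takes no time and is no camera call; for the wrist camera it gives the pose at the moment of the call.
- r.hand_in(): hands the job in; it is judged then, once.
Trained networks look in the newest picture that a camera, given by its name, has taken for a name from the list of things; names that differ only in an ending like _2 or _b are one class to them, and where a whole thing is asked for, a point or a joint stands for the part that bears it (a point fixed in the world has none). Each returns a list of dicts, best first, with "score" (0 to 1); they miss things now and then, are a little off and sometimes report something else, mostly with a low value. They report only what shows in the picture. A call takes as long as a camera call. They do not tell look-alikes from the thing itself.
- r.search_frame(target, camera): "xyz" ([x, y, z] in m, in world coordinates, good to about 4 mm: the middle of the surface that is visible of it).
- r.landmark_of(target, camera): "xyz" ([x, y, z] in m, in world coordinates, good to about 4 mm: a listed point, or the origin of a listed thing).
The state is a dict: "clock": time; "joints": joint angles; "qvel": joint speeds; "tau": joint torques, N m; "tcp_pos": TCP position; "orientation": TCP orientation; "contact_force": force on the tool from outside, world axes, zero at the start; "moment": the same for the moment, N m; "grip_width": finger opening in m; "gripper_force": force on a finger pad.
Only numpy, scipy, OpenCV 4.12 (cv2) and the standard library are available. Lean on these libraries where they do the work, as an engineer would, in place of code of your own. Each camera call takes 0.05 s, during which the arm holds its last target. There are 200 camera calls.

### The job

Take the sorting card from its rest, set its lower edge across the two low front rims of the tipping pan and press it gently right down to its stop, so that the three small balls roll out under the card into the tray while both big balls stay behind it in the pan. Keep the card on the rims and the pan down at its stop until all the small balls have come to lie in the tray, then let the pan come back up with both big balls in it and stand the card back in its rest. Touch pan and balls only with the card, and leave the other things alone.

Things in the scene. Friction and masses are not known exactly. Their poses are not given: they have to be found in the camera images.
- stand: aluminium stand with a 100 x 170 mm base plate and two side cheeks that carry the steel pan; fixed. Origin under the centre of the base on the worktop; the pan pours towards -x, y runs along the pan's hinge, z up. Hinge axis: the line along y, 105 mm above the origin. The tray lies in front (-x).
- pan (a joint): tip angle of the pan in rad: 0 at rest (floor sloping 0.04 rad down to the back), growing as the front edge goes down, hard stop at 0.42 (floor then sloping 0.38 rad down to the front). A spring returns it to 0; pressing down on the front rims takes about 4 N to start and 7 N just before the stop, which is rigid. More than 30 N between card and pan is too much.
- pan_floor (a point): centre of the pan's inner floor, 10 mm above the hinge axis; axes move with the pan, x to the back, z square to the floor. The pan is a steel tray 110 mm wide inside. Its floor runs from x = -78 (open front edge, no front wall) to x = +70 (back wall). Back and side walls stand 45 mm above the floor, but the side walls are only 18 mm high in front of x = -48 mm: these are the low front rims. A card laid across them leaves a slit 18 mm high over the floor.
- pan_rim_left (a point): point on top of the low front rim at +y, 4 mm thick, 15 mm behind the pouring edge and 15 mm in front of the step to the high wall; moves with the pan (63 mm in front of the hinge, 28 mm above it in the pan's frame)
- pan_rim_right (a point): the same point on the low front rim at -y, 114 mm from the left one
- tray: grey open plastic tray, 150 (x) x 180 (y) x 45 mm, walls 4 mm, floor top 7 mm up, fixed below the pan's front edge. Origin under its centre.
- card: white stiff sorting card, loose, 80 g: a plate 4 mm thick (x), 140 mm wide (y), 72 mm high (z) with a straight lower edge; on top of it a grip bar 14 mm thick (x), 60 mm wide (y), from 62 to 96 mm above the lower edge. Origin at the middle of the lower edge, z up along the card. Starts standing in the rest, perhaps leaning up to 0.1 rad.
- card_rest: black rest for the card, 60 x 150 x 46 mm, fixed; slot along y, 6 to 7 mm wide, flared at the top to about 25 mm, slot floor 10 mm above the worktop, straight part 26 mm deep and 120 mm long, open at both ends. Origin under its centre on the worktop.
- ball_small_1_center (a point): centre of a small polished steel ball, 14 mm in diameter, 12 g, at first in the pan; starts to roll at a slope of about 0.12 rad. If pinched behind the big balls, letting the pan rise and pressing again frees it.
- ball_small_2_center (a point): centre of a small polished steel ball, 14 mm in diameter, 12 g, at first in the pan; starts to roll at a slope of about 0.12 rad. If pinched behind the big balls, letting the pan rise and pressing again frees it.
- ball_small_3_center (a point): centre of a small polished steel ball, 14 mm in diameter, 12 g, at first in the pan; starts to roll at a slope of about 0.12 rad. If pinched behind the big balls, letting the pan rise and pressing again frees it.
- ball_big_1_center (a point): centre of a big polished steel ball, 26 mm in diameter, 70 g, at first at the back wall of the pan; starts to roll at a slope of about 0.06 rad
- ball_big_2_center (a point): centre of a big polished steel ball, 26 mm in diameter, 70 g, at first at the back wall of the pan; starts to roll at a slope of about 0.06 rad
- beaker: small glass beaker, 60 mm wide, 80 mm tall, loose bystander; origin under its centre
- tape: roll of label tape, 76 mm wide, 19 mm tall, loose bystander; origin under its centre
- tweezers: steel tweezers 125 mm long lying on the worktop along their y, loose bystander; origin under their centre
- ball_small_1: the ball whose centre is point ball_small_1_center (use that point)
- ball_small_2: the ball whose centre is point ball_small_2_center (use that point)
- ball_small_3: the ball whose centre is point ball_small_3_center (use that point)
- ball_big_1: the ball whose centre is point ball_big_1_center (use that point)
- ball_big_2: the ball whose centre is point ball_big_2_center (use that point)
Things that resemble listed ones, but are neither listed nor needed, are in the scene too. There is more than one size of the card; the one meant has the size given above.

How it is judged:
By the outcome, as a careful person would: the job done as asked, in the order asked, and still so for the second after the job is handed in, with the robot touching nothing.
It also fails if it takes over 64 s, if anything falls off the work surface, if the arm or the gripper's body presses on something with over 40 N, if the wrist force passes 120 N, or if a joint passes its speed limit or range.

## Working session

There is one attempt and no reset: what is moved stays moved. The work goes in short steps, Python scripts to look and compute and a shell command to move; the robot and the scene stay as the last step left them, time stands still between calls to the robot, and variables do not carry over. Pictures are saved under pics/ and viewed, at most 12 in all, crops included, and the job is handed in when it is done.

```bash
mkdir -p pics; cat > h.py <<'E'
from bench import r
import numpy as np, cv2
from scipy.spatial.transform import Rotation as R
def save(cam,name):
    im,d=r.grab_frame(cam); cv2.imwrite('pics/'+name,im[:,:,::-1]); return im,d
def px(cam,p):
    c=r.get_calibration(cam); T=np.linalg.inv(np.array(c['extrinsics'])); q=T[:3,:3]@p+T[:3,3]; u=np.array(c['mtx'])@q; return np.round(u[:2]/u[2]).astype(int)
def cloud(cam,d):
    c=r.get_calibration(cam);K=np.array(c['mtx']);T=np.array(c['extrinsics'])
    v,u=np.mgrid[:d.shape[0],:d.shape[1]]
    P=np.stack([(u-K[0,2])/K[0,0]*d,(v-K[1,2])/K[1,1]*d,d],-1)
    return P@T[:3,:3].T+T[:3,3]
E
python3 - <<'E'
from h import *
ims=[save(c,c+'0.png')[0] for c in('scene','top')]
np.set_printoptions(precision=4,suppress=True)
for cam in('scene','top'):
  for t in['card','card_rest','stand','tray','pan_floor','pan_rim_left','pan_rim_right']:
    for o in r.landmark_of(t,cam)[:4]: print(cam,t,round(o['score'],2),np.round(o['xyz'],3),px(cam,np.array(o['xyz'])))
o=r.get_obs();print(o['clock'],o['tcp_pos'],o['orientation'],R.from_rotvec(o['orientation']).as_matrix())
E
```

```text
scene card 0.85 [ 0.375 -0.315  0.002] [296 295]
scene card 0.44 [ 0.666 -0.029  0.13 ] [257 143]
scene card_rest 0.95 [ 0.499 -0.299 -0.002] [317 258]
scene card_rest 0.45 [ 0.538 -0.103  0.136] [253 175]
scene stand 0.62 [ 0.605 -0.049 -0.003] [253 199]
scene stand 0.58 [ 0.32  -0.167  0.   ] [224 285]
scene tray 0.82 [ 0.474 -0.047 -0.002] [222 227]
scene pan_rim_left 0.56 [0.548 0.011 0.138] [216 158]
scene pan_rim_right 0.64 [ 0.539 -0.102  0.136] [253 174]
top card 0.7 [ 0.374 -0.316  0.001] [336 253]
top card 0.62 [ 0.67  -0.217  0.001] [300 139]
top card 0.52 [ 0.494 -0.295  0.013] [329 206]
top card_rest 0.81 [ 0.496 -0.296  0.001] [329 206]
top card_rest 0.16 [ 0.66  -0.056  0.113] [234 132]
top stand 0.68 [ 0.611 -0.057  0.002] [238 160]
top tray 0.85 [ 0.478 -0.049  0.004] [234 211]
top pan_floor 0.76 [ 0.606 -0.047  0.112] [229 155]
top pan_floor 0.68 [ 0.598 -0.477 -0.003] [398 168]
top pan_rim_left 0.87 [0.546 0.01  0.138] [203 178]
top pan_rim_left 0.68 [ 0.541 -0.101  0.139] [251 181]
top pan_rim_left 0.2 [ 0.495 -0.296 -0.001] [329 206]
top pan_rim_right 0.65 [ 0.541 -0.1    0.137] [250 182]
top pan_rim_right 0.38 [ 0.603 -0.478 -0.002] [399 166]
0.8 [0.2947 0.6073 0.2313] [-0.7037 -3.0617 -0.0001] [[-0.8996  0.4366 -0.    ]
 [ 0.4366  0.8996  0.0001]
 [ 0.      0.0001 -1.    ]]
```

View pics/scene0.png

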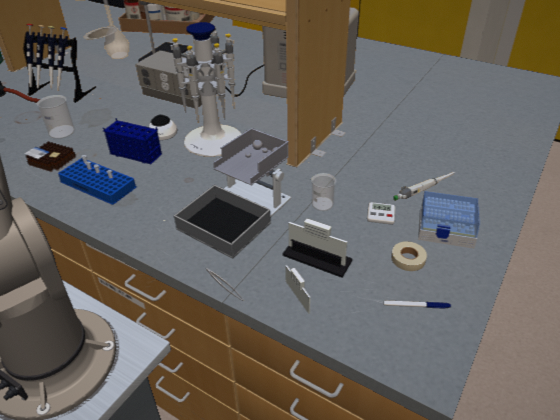

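View pics/top0.png

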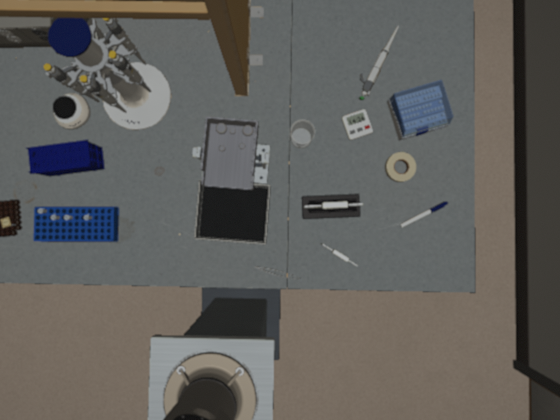

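Candidates for the card are the one standing in the black rest (scene 318,242; top 332,206) and a smaller one standing freely (scene 297,287; top 340,255). By the description it is the one in the rest. I'll start towards it, then check it in a close crop.

```bash
python3 -m jog '[{"z":-0.02,"rz":10.68},{"z":-0.02,"rz":10.68},{"z":-0.02,"rz":10.68},{"z":-0.02,"rz":10.68},{"z":-0.02,"rz":10.68},{"z":-0.01,"rz":10.68},{"y":0.06},{"y":0.06}]' && python3 -m jog '[{"x":-0.061,"y":0.03},{"x":-0.061,"y":0.03},{"x":-0.061},{"x":-0.061},{"x":-0.061},{"x":-0.061},{"x":-0.061},{"x":-0.061}]' 60 && python3 -m jog '[{"x":-0.061},{"x":-0.061},{"x":-0.061},{"x":-0.061},{"x":-0.061},{"x":-0.061,"fingers":0.05},{"fingers":0.05}]'
python3 - <<'E'
from h import *
np.set_printoptions(precision=4,suppress=True)
o=r.get_obs();print(o['clock'],o['tcp_pos'],R.from_rotvec(o['orientation']).as_matrix())
im,d=save('wrist','w1.png')
P=cloud('wrist',d); 
for t in['card','card_rest']:
    for o in r.landmark_of(t,'wrist')[:3]: print(t,round(o['score'],2),np.round(o['xyz'],4),px('wrist',np.array(o['xyz'])))
m=(d>0)&(P[...,2]>.055)&(abs(P[...,0]-.496)<.06)&(abs(P[...,1]+.297)<.1)
Q=P[m]; print(len(Q))
for a,b in((.056,.07),(.07,.085),(.085,.1),(.1,.12)):
    q=Q[(Q[:,2]>a)&(Q[:,2]<b)]
    if len(q)>20: print(a,len(q),q.min(0),q.max(0),q.mean(0))
q=Q[Q[:,2]>Q[:,2].max()-.006]; (c,s,ang)=cv2.minAreaRect((q[:,:2]*1000).astype(np.float32)); print('bar top',c,s,ang,q[:,2].mean())
m=(d>0)&(abs(P[...,2]-.046)<.004)&(abs(P[...,0]-.496)<.06)&(abs(P[...,1]+.297)<.1)
print('rest',cv2.minAreaRect((P[m][:,:2]*1000).astype(np.float32)))
E
```

```text
0.8 [0.2947 0.6073 0.2313] [[-0.8996  0.4366 -0.    ]
 [ 0.4366  0.8996  0.0001]
 [ 0.      0.0001 -1.    ]]
0validation failed for argument at $[0]...
Traceback (most recent call last):
ValueError: zero-size array to reduction operation maximum which has no identity
```

View pics/w1.png

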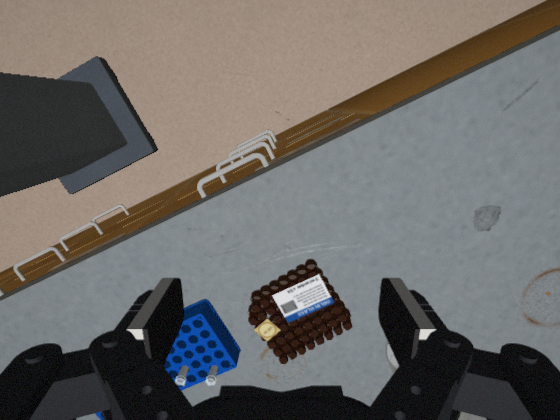

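The picture only shows the start pose because the call was refused. The rows probably need every key.

```bash
python3 -m jog '[{"fingers":0.085,"x":0,"y":0,"z":-0.02,"rx":0,"ry":0,"rz":10.68},{"fingers":0.085,"x":0,"y":0,"z":-0.02,"rx":0,"ry":0,"rz":10.68}]'; sed -n 1,5p /dev/null; python3 -m jog --help | head -20
```

```text
clock: 1.2
tcp_pos: [0.2947, 0.6071, 0.2715]
orientation: [-1.268, -2.874, 0.001]
contact_force: [0.2, -0.1, 0.2]
grip_width: 0.085
gripper_force: 0.0invalid input: not JSON, or not a number
```

```bash
cat > m1.py <<'E'
from h import *
np.set_printoptions(precision=4,suppress=True)
o=r.get_obs();print(o['clock'],o['tcp_pos'],R.from_rotvec(o['orientation']).as_matrix())
im,d=save('wrist','w2.png')
P=cloud('wrist',d)
for t in['card','card_rest']:
    for o in r.landmark_of(t,'wrist')[:3]: print(t,round(o['score'],2),np.round(o['xyz'],4),px('wrist',np.array(o['xyz'])))
m=(d>0)&(P[...,2]>.055)&(P[...,2]<.15)&(abs(P[...,0]-.496)<.06)&(abs(P[...,1]+.297)<.1)
Q=P[m]; print(len(Q))
if len(Q):
  for a,b in((.056,.07),(.07,.085),(.085,.1),(.1,.12)):
    q=Q[(Q[:,2]>a)&(Q[:,2]<b)]
    if len(q)>20: print(a,len(q),q.min(0),q.max(0),q.mean(0))
  q=Q[Q[:,2]>np.percentile(Q[:,2],98)-.006]; print('bar top',cv2.minAreaRect((q[:,:2]*1000).astype(np.float32)),q[:,2].mean())
  m=(d>0)&(abs(P[...,2]-.046)<.004)&(abs(P[...,0]-.496)<.06)&(abs(P[...,1]+.297)<.1)
  print('rest',cv2.minAreaRect((P[m][:,:2]*1000).astype(np.float32)))
E
python3 -m jog '[{"fingers":0.085,"x":0,"y":0,"z":-0.02,"rx":0,"ry":0,"rz":10.68},{"fingers":0.085,"x":0,"y":0,"z":-0.02,"rx":0,"ry":0,"rz":10.68},{"fingers":0.085,"x":0,"y":0,"z":-0.02,"rx":0,"ry":0,"rz":10.68},{"fingers":0.085,"x":0,"y":0,"z":-0.01,"rx":0,"ry":0,"rz":10.68},{"fingers":0.085,"x":0,"y":0.06,"z":0,"rx":0,"ry":0,"rz":0},{"fingers":0.085,"x":0,"y":0.06,"z":0,"rx":0,"ry":0,"rz":0},{"fingers":0.085,"x":-0.061,"y":0.03,"z":0,"rx":0,"ry":0,"rz":0},{"fingers":0.085,"x":-0.061,"y":0.03,"z":0,"rx":0,"ry":0,"rz":0}]' 60
python3 -m jog '[{"fingers":0.085,"x":-0.061,"y":0,"z":0,"rx":0,"ry":0,"rz":0},{"fingers":0.085,"x":-0.061,"y":0,"z":0,"rx":0,"ry":0,"rz":0},{"fingers":0.085,"x":-0.061,"y":0,"z":0,"rx":0,"ry":0,"rz":0},{"fingers":0.085,"x":-0.061,"y":0,"z":0,"rx":0,"ry":0,"rz":0},{"fingers":0.085,"x":-0.061,"y":0,"z":0,"rx":0,"ry":0,"rz":0},{"fingers":0.085,"x":-0.061,"y":0,"z":0,"rx":0,"ry":0,"rz":0}]' | head -3
python3 -m jog '[{"fingers":0.05,"x":-0.061,"y":0,"z":0,"rx":0,"ry":0,"rz":0},{"fingers":0.05,"x":-0.061,"y":0,"z":0,"rx":0,"ry":0,"rz":0},{"fingers":0.05,"x":-0.061,"y":0,"z":0,"rx":0,"ry":0,"rz":0},{"fingers":0.05,"x":-0.061,"y":0,"z":0,"rx":0,"ry":0,"rz":0},{"fingers":0.05,"x":-0.061,"y":0,"z":0,"rx":0,"ry":0,"rz":0},{"fingers":0.05,"x":-0.061,"y":0,"z":0,"rx":0,"ry":0,"rz":0},{"fingers":0.05,"x":0,"y":0,"z":0,"rx":0,"ry":0,"rz":0}]'
python3 m1.py
```

```text
clock: 2.2
tcp_pos: [0.4712, 0.4938, 0.3402]
orientation: [2.22, 2.221, -0.002]
contact_force: [0.8, 0.6, 0.3]
grip_width: 0.085
gripper_force: 0.0
clock: 2.95
tcp_pos: [0.4699, 0.1272, 0.3416]
orientation: [-2.221, -2.222, -0.002]
clock: 3.82
tcp_pos: [0.4687, -0.2423, 0.3418]
orientation: [2.229, 2.21, -0.002]
contact_force: [-0.4, 0.7, -0.3]
grip_width: 0.0499
gripper_force: 0.0
3.825 [ 0.4687 -0.2423  0.3418] [[ 0.0086  1.      0.0004]
 [ 1.     -0.0086 -0.0027]
 [-0.0027  0.0004 -1.    ]]
card 0.77 [ 0.4942 -0.2967  0.0089] [296 204]
card 0.68 [ 0.3715 -0.3194 -0.0023] [214 216]
card_rest 0.89 [ 0.4925 -0.3     0.0001] [294 205]
889
0.056 26 [ 0.4912 -0.3631  0.0569] [ 0.5    -0.2246  0.0699] [ 0.4938 -0.2629  0.0633]
0.07 221 [ 0.4887 -0.3635  0.0704] [ 0.5027 -0.2247  0.085 ] [ 0.4962 -0.2814  0.0814]
0.085 69 [ 0.4893 -0.32    0.0855] [ 0.5052 -0.264   0.0996] [ 0.4943 -0.2779  0.0942]
0.1 571 [ 0.4889 -0.3239  0.1003] [ 0.5051 -0.2645  0.1085] [ 0.4973 -0.2927  0.1057]
bar top ((497.52752685546875, -294.41644287109375), (14.033909797668457, 59.389892578125), 3.791578769683838) 0.10579749448115566
rest ((497.2613525390625, -290.7033386230469), (32.016380310058594, 132.39097595214844), 3.716550588607788)
```

View pics/w2.png

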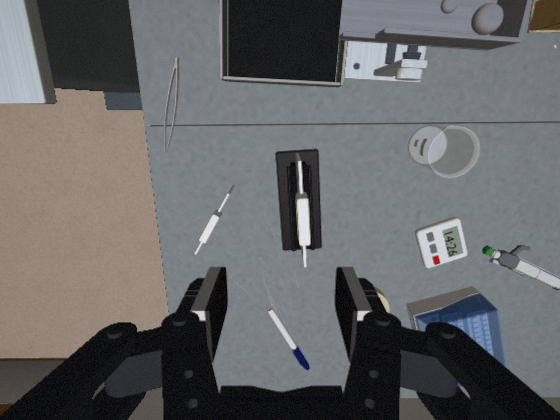

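The card in the rest (image 303,215) is 139 mm wide with a 59 x 14 mm bar, so it's the right one. The small look-alike is at (210,225). I'll descend to it.

```bash
python3 -m jog '[{"fingers":0.05,"x":-0.05,"y":0.02,"z":0.04,"rx":0,"ry":0,"rz":-4.3},{"fingers":0.04,"x":0,"y":0,"z":0.06,"rx":0,"ry":0,"rz":0},{"fingers":0.04,"x":0,"y":0,"z":0.06,"rx":0,"ry":0,"rz":0},{"fingers":0.04,"x":0,"y":0,"z":0.04,"rx":0,"ry":0,"rz":0},{"fingers":0.04,"x":0,"y":0,"z":0,"rx":0,"ry":0,"rz":0}]'
cat > to.py <<'E'
import sys; from h import *
o=r.get_obs();M=R.from_rotvec(o['orientation']).as_matrix();t=np.array(eval(sys.argv[1]))
print(o['clock'],o['tcp_pos'],'toolshift',np.round(M.T@(t-o['tcp_pos']),4),'yaw',np.degrees(np.arctan2(M[1,1],M[0,1])).round(2),'zaxis',M[:,2].round(4))
E
python3 to.py "[.4975,-.2944,.074]"
```

```text
clock: 4.6
tcp_pos: [0.4879, -0.2804, 0.1415]
orientation: [-2.129, -2.302, 0.002]
contact_force: [0.4, -0.6, 0.4]
grip_width: 0.0395
gripper_force: 0.0
4.6 [ 0.48788094 -0.28037718  0.14154224] toolshift [-0.015   0.0088  0.0674] yaw 4.49 zaxis [-0.0055  0.003  -1.    ]
```

```bash
python3 -m jog '[{"fingers":0.04,"x":-0.015,"y":0.009,"z":0,"rx":0,"ry":0,"rz":0.6},{"fingers":0.04,"x":0,"y":0,"z":0.02,"rx":0,"ry":0,"rz":0},{"fingers":0.04,"x":0,"y":0,"z":0,"rx":0,"ry":0,"rz":0}]'|sed -n 2p
python3 to.py "[.4975,-.2944,.074]"
python3 - <<'E'
from h import *
im,d=save('wrist','w3.png')
E
```

```text
tcp_pos: [0.4986, -0.2961, 0.1233]
4.975 [ 0.49863068 -0.29611116  0.12328749] toolshift [ 0.0017 -0.0009  0.0493] yaw 3.81 zaxis [-0.0016  0.0016 -1.    ]
```

View pics/w3.png

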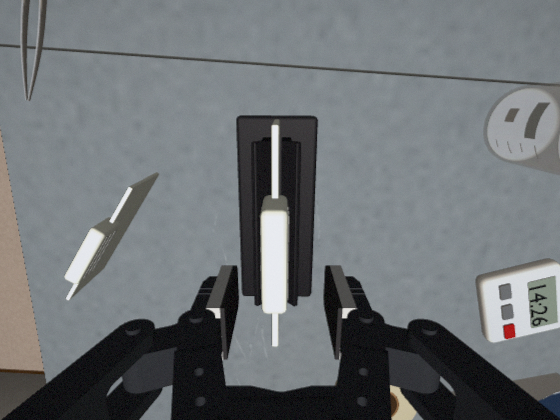

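The bar (274,260) lies between the fingers (227 and 335), aligned with them. I'll lower and grip.

```bash
python3 -m jog '[{"fingers":0.04,"x":0.0015,"y":-0.001,"z":0.025,"rx":0,"ry":0,"rz":0},{"fingers":0.04,"x":0,"y":0,"z":0.0245,"rx":0,"ry":0,"rz":0},{"fingers":0.01,"x":0,"y":0,"z":0,"rx":0,"ry":0,"rz":0},{"fingers":0.01,"x":0,"y":0,"z":0,"rx":0,"ry":0,"rz":0},{"fingers":0.01,"x":0,"y":0,"z":0,"rx":0,"ry":0,"rz":0}]' 60
python3 to.py "[.4975,-.2944,.074]"
```

```text
clock: 5.65
tcp_pos: [0.4972, -0.2961, 0.0751]
orientation: [-2.148, -2.291, 0.0]
contact_force: [-4.6, 0.9, 0.6]
grip_width: 0.0129
gripper_force: 59.9
5.65 [ 0.49722344 -0.29612731  0.07513516] toolshift [0.0017 0.0004 0.0011] yaw 3.7 zaxis [-8.e-04  6.e-04 -1.e+00]
```

```bash
python3 -m jog '[{"fingers":0.01,"x":0,"y":0,"z":-0.02,"rx":0,"ry":0,"rz":0},{"fingers":0.01,"x":0,"y":0,"z":-0.04,"rx":0,"ry":0,"rz":0},{"fingers":0.01,"x":0,"y":0,"z":-0.055,"rx":0,"ry":0,"rz":0},{"fingers":0.01,"x":0,"y":0,"z":-0.055,"rx":0,"ry":0,"rz":0},{"fingers":0.01,"x":0,"y":0,"z":-0.055,"rx":0,"ry":0,"rz":0},{"fingers":0.01,"x":0.05,"y":0.03,"z":-0.04,"rx":0,"ry":0,"rz":0},{"fingers":0.01,"x":0.05,"y":0.03,"z":0,"rx":0,"ry":0,"rz":0},{"fingers":0.01,"x":0,"y":0,"z":0,"rx":0,"ry":0,"rz":0}]'
cat > m2.py <<'E'
from h import *
np.set_printoptions(precision=4,suppress=True)
o=r.get_obs();print(o['clock'],o['tcp_pos'])
im,d=save('wrist','w4.png')
P=cloud('wrist',d)
for t in['stand','tray','pan_floor','pan_rim_left','pan_rim_right','ball_small','ball_big']:
    try:
      for o in r.landmark_of(t if 'ball' not in t else t+'_1_center','wrist')[:3]: print(t,round(o['score'],2),np.round(o['xyz'],4),px('wrist',np.array(o['xyz'])))
    except Exception as e: print(t,e)
x,y,z=P[...,0],P[...,1],P[...,2]
m=(d>0)&(z>.145)&(z<.18)&(x>.5)&(x<.72)&(abs(y+.045)<.09)   # high walls
q=P[m]; print('high',len(q),cv2.minAreaRect((q[:,:2]*1000).astype(np.float32)))
m=(d>0)&(abs(z-.136)<.007)&(x>.52)&(x<.585)&((abs(y-.01)<.02)|(abs(y+.101)<.02))
q=P[m]
for s in(q[q[:,1]>-.045],q[q[:,1]<=-.045]):
    if len(s):print('low',len(s),s.mean(0),np.percentile(s,2,axis=0),np.percentile(s,98,axis=0))
E
python3 m2.py
```

```text
clock: 6.65
tcp_pos: [0.5518, -0.1928, 0.3367]
orientation: [2.136, 2.302, 0.006]
contact_force: [-0.9, 0.1, -1.0]
grip_width: 0.0134
gripper_force: 60.0
6.65 [ 0.5518 -0.1928  0.3367]
stand 0.85 [ 0.6076 -0.0532  0.0013] [332  52]
tray 0.82 [ 0.4714 -0.0468  0.0011] [226  38]
pan_floor 0.61 [ 0.6092 -0.0485  0.1139] [353  28]
pan_floor 0.48 [ 0.6186 -0.0346  0.1186] [366  11]
pan_rim_left 0.53 [ 0.6173 -0.0289  0.1122] [364   5]
pan_rim_right 0.6 [ 0.5461 -0.1033  0.1357] [284  83]
pan_rim_right 0.45 [ 0.6115 -0.0518  0.0022] [337  49]
ball_small 0.57 [ 0.6602 -0.0521  0.1187] [407  35]
ball_small 0.29 [ 0.666  -0.091   0.1247] [408  79]
ball_big 0.93 [ 0.6624 -0.0923  0.1251] [404  80]
ball_big 0.46 [ 0.6246 -0.0743  0.1222] [367  57]
high 1791 ((621.1598510742188, -67.89191436767578), (95.58643341064453, 122.4565200805664), 86.1078872680664)
low 160 [ 0.5441 -0.1087  0.1357] [ 0.5273 -0.1127  0.1314] [ 0.5758 -0.106   0.1413]
```

View pics/w4.png

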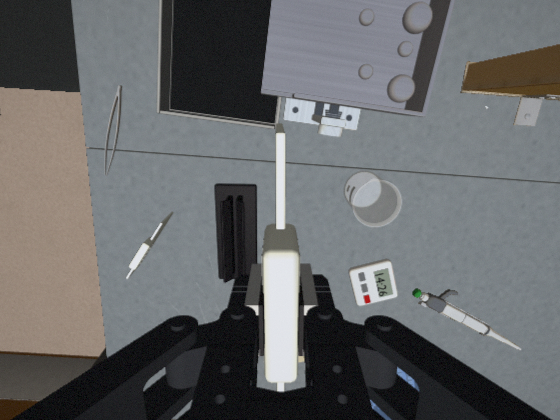

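The pan is at upper right (floor centre ~353,28). The big balls are at (418,17) and (401,88), and the small ones at (366,17), (405,48) and (366,72), all free of each other. The pan yaw is about -3.5°. I'll move above the rims, tilting the card 10°.

```bash
python3 -m jog '[{"fingers":0.01,"x":0.04,"y":0,"z":0,"rx":0,"ry":0,"rz":7.2},{"fingers":0.01,"x":0.05,"y":-0.01,"z":0,"rx":0,"ry":0,"rz":0},{"fingers":0.01,"x":0.04,"y":0,"z":0,"rx":-10,"ry":0,"rz":0},{"fingers":0.01,"x":0,"y":0,"z":0.03,"rx":0,"ry":0,"rz":0},{"fingers":0.01,"x":0,"y":0,"z":0,"rx":0,"ry":0,"rz":0}]'
cat > m3.py <<'E'
from h import *
import sys
np.set_printoptions(precision=4,suppress=True)
o=r.get_obs();M=R.from_rotvec(o['orientation']).as_matrix();p=np.array(o['tcp_pos'])
e=p+.065*M[:,2]; psi=np.radians(-3.5);C=np.array([[np.cos(psi),np.sin(psi)],[-np.sin(psi),np.cos(psi)]])
l=C@(e[:2]-[.607,-.049])
print(o['clock'],'tcp',p,'edge in stand xyz mm',(l*1000).round(1),((e[2]-.105)*1000).round(1),'F',np.round(o['contact_force'],1),'cardaxis y',M[:,0],'z',M[:,2])
g=np.array(eval(sys.argv[1]))/1000 # desired edge in stand
gw=np.r_[np.array([.607,-.049])+C.T@g[:2],g[2]+.105]
print('shift',M.T@(gw-e))
E
python3 m3.py "[-63.8,0,42]"
```

```text
clock: 7.68
tcp_pos: [0.5448, -0.068, 0.3043]
orientation: [2.193, 2.065, 0.178]
contact_force: [1.5, 0.6, -0.2]
grip_width: 0.0133
gripper_force: 59.9
7.675 tcp [ 0.5448 -0.068   0.3043] edge in stand xyz mm [-49.8 -22.8] 135.3 F [ 1.5  0.6 -0.2] cardaxis y [0.0599 0.9982 0.0005] z [ 0.1705 -0.0098 -0.9853]
shift [ 0.0227 -0.0297  0.0895]
```

```bash
python3 -m jog '[{"fingers":0.01,"x":0.023,"y":-0.03,"z":0,"rx":0,"ry":0,"rz":0},{"fingers":0.01,"x":0,"y":0,"z":0.045,"rx":0,"ry":0,"rz":0},{"fingers":0.01,"x":0,"y":0,"z":0.035,"rx":0,"ry":0,"rz":0},{"fingers":0.01,"x":0,"y":0,"z":0,"rx":0,"ry":0,"rz":0},{"fingers":0.01,"x":0,"y":0,"z":0,"rx":0,"ry":0,"rz":0}]' >/dev/null
python3 m3.py "[-63.8,0,31]"
python3 - <<'E'
from h import *
a,_=r.grab_frame('scene'); 
c=cv2.resize(a[100:260,160:340],(720,640))[:600]
cv2.imwrite('pics/s2.png',c[:,:,::-1])
E
```

```text
8.3 tcp [ 0.533  -0.0461  0.2227] edge in stand xyz mm [-62.6  -1.7] 53.7 F [-0.4 -0.  -0.2] cardaxis y [ 0.0629  0.998  -0.0011] z [ 0.1742 -0.0121 -0.9846]
shift [ 0.0017 -0.0051  0.0221]
```

View pics/s2.png

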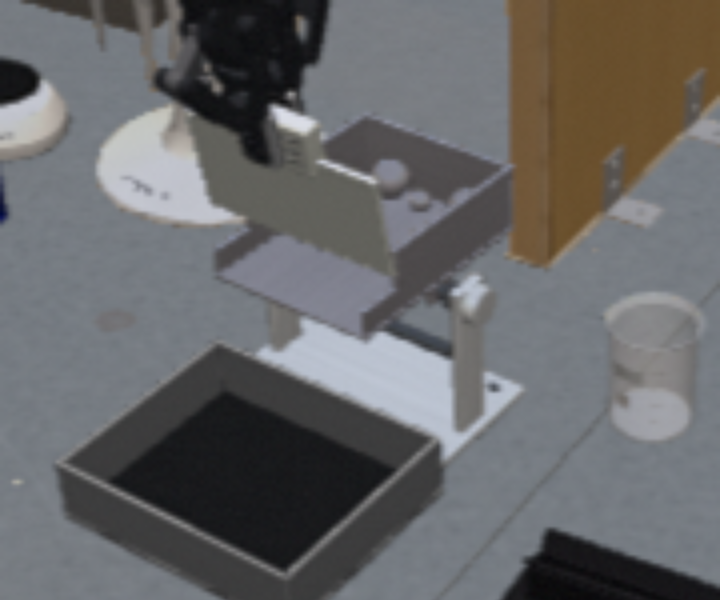

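The card hangs squarely over the low rims, in front of the high walls, with the balls behind it. Now contact.

```bash
python3 -m jog '[{"fingers":0.01,"x":0.0015,"y":-0.005,"z":0.01,"rx":0,"ry":0,"rz":0},{"fingers":0.01,"x":0,"y":0,"z":0.006,"rx":0,"ry":0,"rz":0},{"fingers":0.01,"x":0,"y":0,"z":0.003,"rx":0,"ry":0,"rz":0},{"fingers":0.01,"x":0,"y":0,"z":0,"rx":0,"ry":0,"rz":0}]' |grep force; python3 m3.py "[-66,0,25]"
python3 -m jog '[{"fingers":0.01,"x":0,"y":0,"z":0.002,"rx":0,"ry":0,"rz":0},{"fingers":0.01,"x":0,"y":0,"z":0.002,"rx":0,"ry":0,"rz":0}]' |grep force;  python3 m3.py "[-66,0,25]"
```

```text
contact_force: [-0.0, 0.4, -1.0]
gripper_force: 59.9
8.85 tcp [ 0.5305 -0.043   0.2016] edge in stand xyz mm [-65.5   1.3] 32.6 F [-0.   0.4 -1. ] cardaxis y [ 0.0606  0.9982 -0.0002] z [ 0.1729 -0.0107 -0.9849]
shift [-0.0013 -0.0018  0.0073]
contact_force: [-4.0, -0.8, 7.5]
gripper_force: 61.0
9.1 tcp [ 0.5315 -0.0431  0.1982] edge in stand xyz mm [-64.5   1.3] 29.2 F [-4.  -0.8  7.5] cardaxis y [0.0606 0.9982 0.0005] z [ 0.1736 -0.01   -0.9848]
shift [-0.0013 -0.0023  0.0039]
```

```bash
python3 -m jog '[{"fingers":0.01,"x":0,"y":-0.0019,"z":0.0027,"rx":0,"ry":0,"rz":0},{"fingers":0.01,"x":0,"y":-0.0019,"z":0.0027,"rx":0,"ry":0,"rz":0},{"fingers":0.01,"x":0,"y":-0.0017,"z":0.0027,"rx":0,"ry":0,"rz":0}]' |grep force; python3 m3.py "[-68.5,0,18]"
python3 -m jog '[{"fingers":0.01,"x":0,"y":-0.0014,"z":0.0028,"rx":0,"ry":0,"rz":0},{"fingers":0.01,"x":0,"y":-0.0014,"z":0.0028,"rx":0,"ry":0,"rz":0},{"fingers":0.01,"x":0,"y":-0.0014,"z":0.0028,"rx":0,"ry":0,"rz":0}]' |grep force; python3 m3.py "[-70.3,0,8]"
```

```text
contact_force: [-2.9, 0.4, 5.3]
gripper_force: 61.0
9.475 tcp [ 0.5283 -0.0429  0.1897] edge in stand xyz mm [-67.5   1.3] 20.7 F [-2.9  0.4  5.3] cardaxis y [0.0605 0.9982 0.0005] z [ 0.1754 -0.0102 -0.9844]
shift [-0.0013 -0.0014  0.0025]
contact_force: [-0.6, 0.2, 5.3]
gripper_force: 60.8
9.85 tcp [ 0.526  -0.0427  0.1809] edge in stand xyz mm [-69.7   1.4] 11.9 F [-0.6  0.2  5.3] cardaxis y [0.0605 0.9982 0.0004] z [ 0.1763 -0.0103 -0.9843]
shift [-0.0014 -0.0013  0.0037]
```

```bash
python3 -m jog '[{"fingers":0.01,"x":0,"y":-0.0008,"z":0.0029,"rx":0,"ry":0,"rz":0},{"fingers":0.01,"x":0,"y":-0.0006,"z":0.0025,"rx":0,"ry":0,"rz":0}]' |grep contact; python3 m3.py "[-70.8,0,3]"
python3 -m jog '[{"fingers":0.01,"x":0,"y":-0.0004,"z":0.0015,"rx":0,"ry":0,"rz":0},{"fingers":0.01,"x":0,"y":-0.0002,"z":0.001,"rx":0,"ry":0,"rz":0}]' |grep contact; python3 m3.py "[-70.8,0,2]"
```

```text
contact_force: [-1.0, 0.6, 4.9]
10.1 tcp [ 0.5246 -0.0426  0.1746] edge in stand xyz mm [-71.2   1.3] 5.6 F [-1.   0.6  4.9] cardaxis y [0.0605 0.9982 0.0003] z [ 0.1744 -0.0103 -0.9846]
shift [-0.0014 -0.      0.0027]
contact_force: [-1.1, -0.9, 4.8]
10.35 tcp [ 0.5244 -0.0426  0.1719] edge in stand xyz mm [-71.5   1.3] 2.9 F [-1.1 -0.9  4.8] cardaxis y [0.0605 0.9982 0.0001] z [ 0.1742 -0.0105 -0.9847]
shift [-0.0013  0.0005  0.001 ]
```

Still no stop. Smaller steps from here.

```bash
python3 -m jog '[{"fingers":0.01,"x":0,"y":-0.0001,"z":0.001,"rx":0,"ry":0,"rz":0},{"fingers":0.01,"x":0,"y":-0.0001,"z":0.0006,"rx":0,"ry":0,"rz":0}]' |grep contact
python3 -m jog '[{"fingers":0.01,"x":0,"y":-0.0001,"z":0.0006,"rx":0,"ry":0,"rz":0}]' |grep contact
python3 m3.py "[-70.8,0,2]"
```

```text
contact_force: [0.5, 0.4, 5.4]
contact_force: [-2.6, 1.3, 11.2]
10.725 tcp [ 0.5244 -0.0426  0.1699] edge in stand xyz mm [-71.5   1.4] 0.9 F [-2.6  1.3 11.2] cardaxis y [0.0605 0.9982 0.0003] z [ 0.174  -0.0103 -0.9847]
shift [-0.0014  0.0009 -0.001 ]
```

```bash
python3 - <<'E'
from h import *
a,_=r.grab_frame('scene'); 
c=cv2.resize(a[100:260,160:340],(720,640))[:600]
cv2.imwrite('pics/s3.png',c[:,:,::-1])
for t in('ball_small_1_center','ball_big_1_center'):
  for o in r.landmark_of(t,'scene')[:5]: print(t,round(o['score'],2),np.round(o['xyz'],4),px('scene',np.array(o['xyz'])))
E
```

```text
(no output)
```

View pics/s3.png

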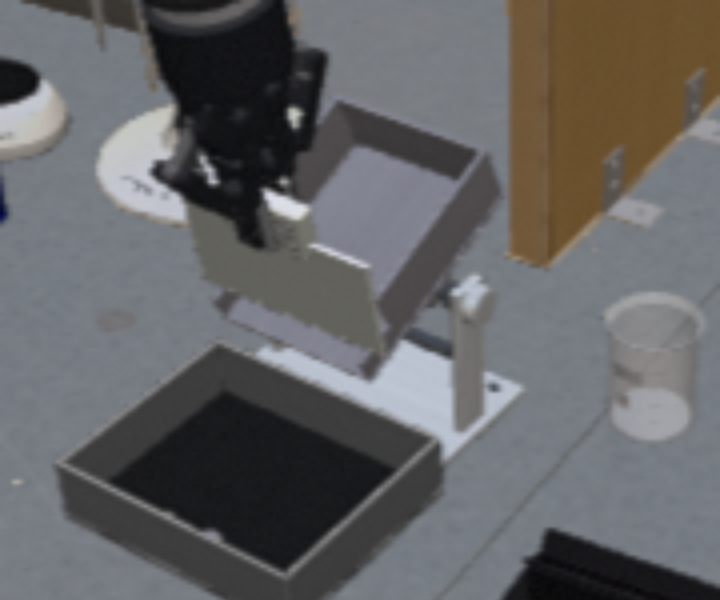

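The pan is down on its stop (11 N) and the big balls are out of sight behind the card. There are bright dots at the tray's near wall (~180,515 and 213,535). I'll check the count from above and in the wrist view.

```bash
python3 -m jog '[{"fingers":0.01,"x":0,"y":0,"z":0,"rx":0,"ry":0,"rz":0},{"fingers":0.01,"x":0,"y":0,"z":0,"rx":0,"ry":0,"rz":0},{"fingers":0.01,"x":0,"y":0,"z":0,"rx":0,"ry":0,"rz":0},{"fingers":0.01,"x":0,"y":0,"z":0,"rx":0,"ry":0,"rz":0}]' |grep contact
python3 - <<'E'
from h import *
a,_=r.grab_frame('top'); w,_=r.grab_frame('wrist'); s,_=r.grab_frame('scene')
A=cv2.resize(a[110:250,180:290],None,fx=3.4,fy=3.4,interpolation=cv2.INTER_CUBIC)
B=cv2.resize(w,(400,300)); C=cv2.resize(s[185:250,170:275],(400,250),interpolation=cv2.INTER_CUBIC)
out=np.zeros((560,800,3),np.uint8); out[:A.shape[0],:A.shape[1]]=A; out[:300,400:]=B; out[300:550,400:]=C
cv2.imwrite('pics/c4.png',out[:,:,::-1])
for cam in('top','scene','wrist'):
 for t in('ball_small_1_center','ball_big_1_center'):
  for o in r.landmark_of(t,cam)[:5]: print(cam,t,round(o['score'],2),np.round(o['xyz'],4),px(cam,np.array(o['xyz'])))
E
```

```text
contact_force: [-1.3, 0.3, 8.3]
top ball_small_1_center 0.46 [ 0.4118 -0.042   0.0185] [230 236]
top ball_big_1_center 0.69 [ 0.5498 -0.0799  0.117 ] [243 179]
top ball_big_1_center 0.49 [ 0.5483 -0.084   0.1091] [245 180]
wrist ball_small_1_center 0.66 [ 0.4076 -0.0389  0.014 ] [110 205]
wrist ball_small_1_center 0.27 [ 3.239e-01 -1.632e-01 -2.000e-04] [ 51 333]
```

View pics/c4.png

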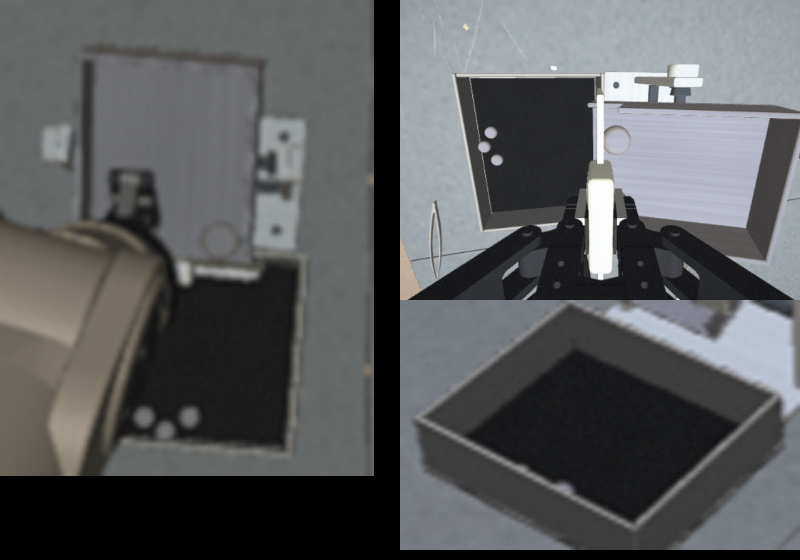

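All three small balls lie in the tray (wrist view 491,132 / 484,147 / 497,160). One big ball is behind the card at +y (wrist 617,140) and the other at -y (top view 220,240). I'll wait a moment and check that they're at rest.

```bash
cat > b.py <<'E'
from h import *
w,d=r.grab_frame('wrist'); g=cv2.cvtColor(w,cv2.COLOR_RGB2GRAY)[150:245,105:165]
n,_,s,c=cv2.connectedComponentsWithStats((g>70).astype(np.uint8)); print([(c[i]+[105,150]).round(1).tolist()+[int(s[i,4])] for i in range(1,n) if s[i,4]>40])
E
python3 b.py
python3 -m jog '[{"fingers":0.01,"x":0,"y":0,"z":0,"rx":0,"ry":0,"rz":0},{"fingers":0.01,"x":0,"y":0,"z":0,"rx":0,"ry":0,"rz":0},{"fingers":0.01,"x":0,"y":0,"z":0,"rx":0,"ry":0,"rz":0},{"fingers":0.01,"x":0,"y":0,"z":0,"rx":0,"ry":0,"rz":0},{"fingers":0.01,"x":0,"y":0,"z":0,"rx":0,"ry":0,"rz":0},{"fingers":0.01,"x":0,"y":0,"z":0,"rx":0,"ry":0,"rz":0}]' |grep contact; python3 b.py
```

```text
[[115.1, 202.0, 417], [126.7, 185.3, 245], [135.4, 223.6, 225]]
contact_force: [-1.4, -0.1, 9.0]
[[115.1, 201.9, 418], [126.7, 185.3, 243], [135.5, 223.6, 226]]
```

```bash
python3 -m jog '[{"fingers":0.01,"x":0,"y":0.0004,"z":-0.002,"rx":0,"ry":0,"rz":0},{"fingers":0.01,"x":0,"y":0.0006,"z":-0.0029,"rx":0,"ry":0,"rz":0},{"fingers":0.01,"x":0,"y":0.0008,"z":-0.0029,"rx":0,"ry":0,"rz":0},{"fingers":0.01,"x":0,"y":0.001,"z":-0.0029,"rx":0,"ry":0,"rz":0},{"fingers":0.01,"x":0,"y":0.0012,"z":-0.0028,"rx":0,"ry":0,"rz":0},{"fingers":0.01,"x":0,"y":0.0014,"z":-0.0028,"rx":0,"ry":0,"rz":0}]' |grep contact; python3 m3.py "[-68,0,20]"
python3 -m jog '[{"fingers":0.01,"x":0,"y":0.0015,"z":-0.002,"rx":0,"ry":0,"rz":0},{"fingers":0.01,"x":0,"y":0.0016,"z":-0.002,"rx":0,"ry":0,"rz":0},{"fingers":0.01,"x":0,"y":0.0015,"z":-0.002,"rx":0,"ry":0,"rz":0},{"fingers":0.01,"x":0,"y":0.0014,"z":-0.002,"rx":0,"ry":0,"rz":0}]' |grep contact; python3 m3.py "[-65,0,29]"
```

```text
contact_force: [-0.2, -0.6, 3.1]
13.425 tcp [ 0.5264 -0.0427  0.1866] edge in stand xyz mm [-69.6   1.3] 17.6 F [-0.2 -0.6  3.1] cardaxis y [ 0.0605  0.9982 -0.    ] z [ 0.1728 -0.0105 -0.9849]
shift [-0.0013  0.002  -0.0021]
contact_force: [-2.0, 0.4, 4.5]
13.925 tcp [ 0.5309 -0.043   0.1954] edge in stand xyz mm [-65.1   1.3] 26.4 F [-2.   0.4  4.5] cardaxis y [0.0605 0.9982 0.    ] z [ 0.1728 -0.0105 -0.9849]
shift [-0.0013  0.0005 -0.0025]
```

```bash
python3 -m jog '[{"fingers":0.01,"x":0,"y":0.0006,"z":-0.0015,"rx":0,"ry":0,"rz":0},{"fingers":0.01,"x":0,"y":0.0004,"z":-0.0015,"rx":0,"ry":0,"rz":0},{"fingers":0.01,"x":0,"y":0.0002,"z":-0.0015,"rx":0,"ry":0,"rz":0},{"fingers":0.01,"x":0,"y":0.0001,"z":-0.0015,"rx":0,"ry":0,"rz":0},{"fingers":0.01,"x":0,"y":0,"z":-0.002,"rx":0,"ry":0,"rz":0},{"fingers":0.01,"x":0,"y":0,"z":0,"rx":0,"ry":0,"rz":0},{"fingers":0.01,"x":0,"y":0,"z":0,"rx":0,"ry":0,"rz":0}]' |grep contact
python3 -m jog '[{"fingers":0.01,"x":0,"y":0,"z":-0.01,"rx":0,"ry":0,"rz":0},{"fingers":0.01,"x":0,"y":0,"z":-0.03,"rx":0,"ry":0,"rz":0},{"fingers":0.01,"x":0,"y":0,"z":-0.05,"rx":0,"ry":0,"rz":0},{"fingers":0.01,"x":0,"y":0,"z":-0.04,"rx":0,"ry":0,"rz":0},{"fingers":0.01,"x":0,"y":0,"z":0,"rx":10,"ry":0,"rz":0},{"fingers":0.01,"x":0,"y":0,"z":0,"rx":0,"ry":0,"rz":-7.2},{"fingers":0.01,"x":0,"y":0,"z":0,"rx":0,"ry":0,"rz":0}]' |grep contact
python3 to.py "[.4972,-.2961,.22]"
python3 - <<'E'
from h import *
for cam in('top','scene','wrist'):
 r.grab_frame(cam)
 for t in('ball_small_1_center','ball_big_1_center'):
  for o in r.landmark_of(t,cam)[:5]: print(cam,t,round(o['score'],2),np.round(o['xyz'],4),px(cam,np.array(o['xyz'])))
E
```

```text
contact_force: [-0.4, 0.4, -1.0]
contact_force: [-0.5, 0.7, -0.6]
15.675 [ 0.50856426 -0.04196848  0.33176881] toolshift [-0.2528 -0.0275  0.1121] yaw 3.65 zaxis [-1.0e-04 -1.2e-03 -1.0e+00]
top ball_small_1_center 0.4 [ 0.4121 -0.0407  0.0158] [229 236]
top ball_big_1_center 0.4 [ 0.5872 -0.087   0.1338] [245 162]
scene ball_big_1_center 0.35 [ 0.5929 -0.0828  0.13  ] [259 163]
wrist ball_small_1_center 0.66 [ 0.412  -0.0362  0.0109] [209 155]
wrist ball_big_1_center 0.98 [ 0.5979 -0.0899  0.129 ] [358 232]
```

```bash
python3 -m jog '[{"fingers":0.01,"x":-0.06,"y":0,"z":0,"rx":0,"ry":0,"rz":0},{"fingers":0.01,"x":-0.06,"y":0,"z":0,"rx":0,"ry":0,"rz":0},{"fingers":0.01,"x":-0.06,"y":0,"z":0,"rx":0,"ry":0,"rz":0},{"fingers":0.01,"x":-0.055,"y":-0.01,"z":0,"rx":0,"ry":0,"rz":0},{"fingers":0.01,"x":-0.018,"y":-0.017,"z":0.05,"rx":0,"ry":0,"rz":0},{"fingers":0.01,"x":0,"y":0,"z":0.06,"rx":0,"ry":0,"rz":0},{"fingers":0.01,"x":0,"y":0,"z":0,"rx":0,"ry":0,"rz":0},{"fingers":0.01,"x":0,"y":0,"z":0,"rx":0,"ry":0,"rz":0}]' |grep contact
python3 to.py "[.4972,-.2961,.13]"
python3 - <<'E'
from h import *
w,_=save('wrist','w5.png'); s,_=r.grab_frame('scene')
out=np.zeros((300,800,3),np.uint8); out[:,:400]=cv2.resize(w,(400,300)); out[:,400:]=cv2.resize(s[100:280,190:400],(400,300))
cv2.imwrite('pics/c5.png',out[:,:,::-1])
E
```

```text
contact_force: [0.2, 0.1, -0.4]
17.125 [ 0.49910735 -0.29631879  0.22351842] toolshift [ 0.0005 -0.002   0.0935] yaw 3.76 zaxis [ 0.0018 -0.0012 -1.    ]
```

View pics/c5.png

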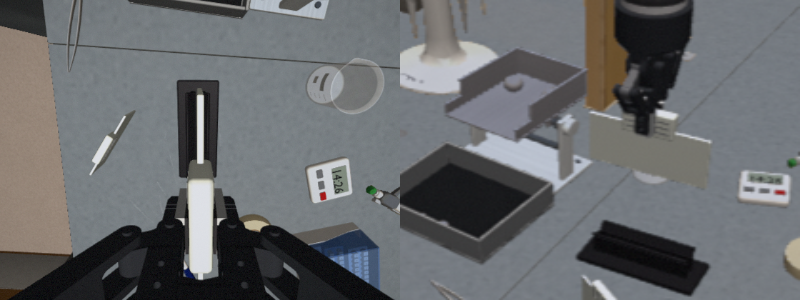

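The card is aligned over the slot (wrist 200,125) and still level. The pan is up with a big ball visible; the other is hidden by the near wall. I'll lower the card.

```bash
python3 -m jog '[{"fingers":0.01,"x":0.0005,"y":-0.002,"z":0.04,"rx":0,"ry":0,"rz":0},{"fingers":0.01,"x":0,"y":0,"z":0.04,"rx":0,"ry":0,"rz":0},{"fingers":0.01,"x":0,"y":0,"z":0.022,"rx":0,"ry":0,"rz":0},{"fingers":0.01,"x":0,"y":0,"z":0,"rx":0,"ry":0,"rz":0}]' |grep contact
python3 to.py "[.4972,-.2961,.077]"
```

```text
contact_force: [0.2, -1.2, 1.0]
17.725 [ 0.4965107  -0.29514483  0.12001639] toolshift [-0.001   0.0006  0.043 ] yaw 3.79 zaxis [ 0.e+00  2.e-04 -1.e+00]
```

```bash
python3 -m jog '[{"fingers":0.01,"x":-0.001,"y":0.0007,"z":0.01,"rx":0,"ry":0,"rz":0},{"fingers":0.01,"x":0,"y":0,"z":0.006,"rx":0,"ry":0,"rz":0},{"fingers":0.01,"x":0,"y":0,"z":0.005,"rx":0,"ry":0,"rz":0}]' |grep contact
python3 to.py "[.4972,-.2961,.076]"
python3 -m jog '[{"fingers":0.01,"x":0,"y":0,"z":0.005,"rx":0,"ry":0,"rz":0},{"fingers":0.01,"x":0,"y":0,"z":0.004,"rx":0,"ry":0,"rz":0}]' |grep contact
python3 to.py "[.4972,-.2961,.076]"
```

```text
contact_force: [0.2, -0.6, 0.2]
18.1 [ 0.49703816 -0.29651252  0.09874041] toolshift [0.0004 0.0002 0.0227] yaw 3.74 zaxis [ 7.e-04 -2.e-04 -1.e+00]
contact_force: [-0.6, -1.3, -1.7]
18.35 [ 0.49668264 -0.29644218  0.08931423] toolshift [0.0003 0.0005 0.0133] yaw 3.73 zaxis [-0.e+00  1.e-04 -1.e+00]
```

```bash
python3 -m jog '[{"fingers":0.01,"x":0,"y":0.0003,"z":0.005,"rx":0,"ry":0,"rz":0},{"fingers":0.01,"x":0,"y":0,"z":0.004,"rx":0,"ry":0,"rz":0},{"fingers":0.01,"x":0,"y":0,"z":0.002,"rx":0,"ry":0,"rz":0}]' |grep contact
python3 to.py "[.4972,-.2961,.0755]"
python3 -m jog '[{"fingers":0.01,"x":0,"y":0,"z":0.001,"rx":0,"ry":0,"rz":0},{"fingers":0.01,"x":0,"y":0,"z":0,"rx":0,"ry":0,"rz":0}]' |grep contact
python3 to.py "[.4972,-.2961,.0755]"
```

```text
contact_force: [0.4, -0.4, -1.2]
18.725 [ 0.49688163 -0.29636051  0.07823714] toolshift [0.0002 0.0003 0.0027] yaw 3.73 zaxis [-4.e-04  2.e-04 -1.e+00]
contact_force: [-0.1, -0.0, -0.6]
18.975 [ 0.49692181 -0.29644118  0.07756707] toolshift [0.0003 0.0003 0.0021] yaw 3.73 zaxis [-1.e-04  0.e+00 -1.e+00]
```

```bash
python3 -m jog '[{"fingers":0.01,"x":0,"y":0,"z":0.001,"rx":0,"ry":0,"rz":0},{"fingers":0.01,"x":0,"y":0,"z":0.001,"rx":0,"ry":0,"rz":0}]' |grep contact
python3 to.py "[.4972,-.2961,.0755]"
python3 -m jog '[{"fingers":0.01,"x":0,"y":0,"z":0.0007,"rx":0,"ry":0,"rz":0}]' |grep contact
python3 to.py "[.4972,-.2961,.0755]"
```

```text
contact_force: [-0.8, -0.3, -0.1]
19.225 [ 0.49693681 -0.29645604  0.07560045] toolshift [0.0003 0.0003 0.0001] yaw 3.73 zaxis [ 0.  0. -1.]
contact_force: [-2.2, 2.0, 6.6]
19.35 [ 0.4969696  -0.29650626  0.07491844] toolshift [ 0.0004  0.0003 -0.0006] yaw 3.73 zaxis [ 0.  0. -1.]
```

The card is on the slot floor. Release and rise.

```bash
python3 -m jog '[{"fingers":0.04,"x":0,"y":0,"z":0,"rx":0,"ry":0,"rz":0},{"fingers":0.04,"x":0,"y":0,"z":0,"rx":0,"ry":0,"rz":0},{"fingers":0.04,"x":0,"y":0,"z":0,"rx":0,"ry":0,"rz":0},{"fingers":0.04,"x":0,"y":0,"z":-0.02,"rx":0,"ry":0,"rz":0},{"fingers":0.04,"x":0,"y":0,"z":-0.05,"rx":0,"ry":0,"rz":0},{"fingers":0.04,"x":0,"y":0,"z":-0.06,"rx":0,"ry":0,"rz":0},{"fingers":0.04,"x":0,"y":0,"z":-0.06,"rx":0,"ry":0,"rz":0},{"fingers":0.04,"x":0.04,"y":0.03,"z":-0.05,"rx":0,"ry":0,"rz":0}]' |grep -E 'contact|grip|tcp'
python3 -m jog '[{"fingers":0.04,"x":0.04,"y":0.01,"z":0,"rx":0,"ry":0,"rz":0},{"fingers":0.04,"x":0,"y":0,"z":0,"rx":0,"ry":0,"rz":0}]' |grep -E 'contact|tcp'
python3 - <<'E'
from h import *
w,_=r.grab_frame('wrist'); s,_=r.grab_frame('scene')
out=np.zeros((300,800,3),np.uint8); out[:,:400]=cv2.resize(w,(400,300)); out[:,400:]=cv2.resize(s[100:310,160:440],(400,300))
cv2.imwrite('pics/c6.png',out[:,:,::-1])
for cam in('wrist','scene'):
 for t in('ball_small_1_center','ball_big_1_center','card'):
  for o in r.landmark_of(t,cam)[:5]: print(cam,t,round(o['score'],2),np.round(o['xyz'],4),px(cam,np.array(o['xyz'])))
E
```

```text
tcp_pos: [0.5191, -0.2635, 0.3138]
contact_force: [1.8, 0.3, -0.1]
grip_width: 0.0398
gripper_force: 0.0
tcp_pos: [0.53, -0.2153, 0.3103]
contact_force: [-0.5, 0.6, -0.3]
wrist ball_small_1_center 0.51 [ 0.4107 -0.0357  0.0132] [186  -2]
wrist ball_big_1_center 0.61 [ 0.6661 -0.0912  0.1237] [445  54]
wrist ball_big_1_center 0.54 [ 0.6632 -0.0923  0.1119] [435  57]
wrist card 0.6 [ 0.4932 -0.2958  0.011 ] [251 220]
wrist card 0.59 [ 0.3692 -0.3185 -0.0026] [164 226]
scene ball_big_1_center 0.43 [ 0.4979 -0.3034 -0.0013] [319 258]
scene card 0.83 [ 0.3772 -0.3174  0.0016] [297 295]
scene card 0.75 [ 0.4973 -0.2994  0.0121] [317 254]
```

View pics/c6.png

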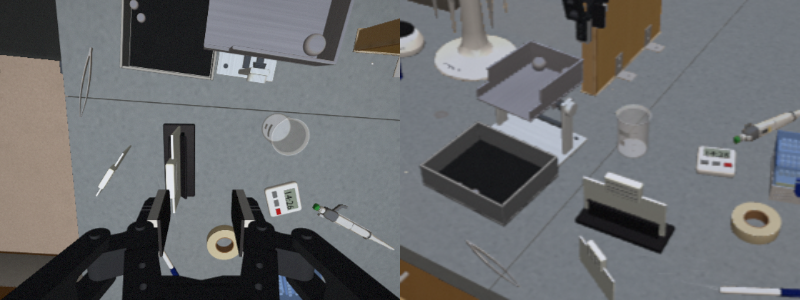

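The card stands in its rest. Both big balls are at the back of the pan (wrist 316,43; scene 540,63) and the small balls are in the tray.

```bash
python3 -m jog '[{"fingers":0.04,"x":0,"y":0,"z":0,"rx":0,"ry":0,"rz":0},{"fingers":0.04,"x":0,"y":0,"z":0,"rx":0,"ry":0,"rz":0},{"fingers":0.04,"x":0,"y":0,"z":0,"rx":0,"ry":0,"rz":0},{"fingers":0.04,"x":0,"y":0,"z":0,"rx":0,"ry":0,"rz":0}]' |grep clock; python3 -c "from bench import r; print(r.hand_in())"
```

```text
clock: 21.5
the job is handed in; nothing more can be done
None
```

The job is done and handed in at 21.5 s: the three small balls are in the tray, both big balls are in the pan, which is back up, and the card stands in its rest.

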